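# Put the square plating press back in its marked pocket

### The arm

A 7-joint arm with a two-finger parallel gripper is mounted at the origin on the work surface. World frame = base frame: x ahead of the robot, y to its left, z up, the work surface at z = 0. Lengths are in mm, angles in rad, forces in N, time in s.
With the tool pointing down it reaches from about 400 to 875 mm from the base axis. Payload 4.4 kg.
Tool frame: the origin (TCP) lies at the very end of the fingers, on their centre line; the grasp point (between the pads) lies ctrl.grip_depth behind it (ctrl.grip_depth is the distance from the TCP to the grasp point, in mm); y points along the fingers, x is the direction in which the jaws open and shut, and the axes are right-handed (so a half turn about y gives the same grasp; the last joint's range is limited). The gripper opens to 85 mm and grips with 20 to 120 N. Pads are 22 mm wide; open, the fingers measure 114 mm over their backs; the gripper's body (76 mm by 85 mm) begins 54 mm behind the grasp point. The pads swing forward as they close: fully open they stand 13 mm farther back than shut.
Start: joints at [-1.284, 0.628, 0.038, 1.517, -0.027, 0.996, -0.02], TCP at [224.569, 609.989, 231.313] pointing down, gripper open.
Joint ranges: [-3.06, 3.06], [-0.37, 2.12], [-1.25, 1.32], [0.18, 2.47], [-1.1, 4.24], [0.23, 1.98], [-2.94, 2.94]. Speed limits (rad/s): [2.57, 2.57, 3.14, 3.14, 3.14, 3.14, 3.14].

### API

Orientations are given as [roll, pitch, yaw] about the fixed x, y, z axes, in that order (R = Rz(yaw) Ry(pitch) Rx(roll)).
In Python, from cell import ctrl gives the robot as it stands.
- The arm moves only by the tool apply_moves, never from a script. Its argument "motion" is a list of rows, each a list of 5 numbers: the shift along the tool's x, y, z in cm, then the turn about the tool's y in rad, then the finger opening in cm, from 0 to 8.54. In form: [[tx, ty, tz, roll, hand], ...]. A call has 1 to 20 rows; each row is the pose to reach, as a shift and turn from the pose commanded when the call began, along the tool's axes at that moment; what a row does not reach only later rows make up. A row lasts 1/8 s, in which the tool goes at most 62.5 mm and 10.7 degrees, less where a joint would pass 70% of its speed; a pose out of reach is approached as far as the arm can. A call with a gripper value outside its range is refused whole. The fingers move at their own pace and stop on an object; the grip force is fixed at half the most. Time passes only in rows, so rows that repeat a pose let the fingers close. It gives the time, the measured TCP pose, the force and the opening at its end, in the units of the state.
- ctrl.read_state(): the state, without advancing time (a new reading comes with each control period).
- ctrl.get_image(name): name is "scene" or "side" or "wrist"; returns a dict with "image" (384x512x3 uint8, red, green, blue), "vfov" (degrees; the focal length in pixels is half the picture's height over the tangent of half this angle, whatever the lens; pixels are square), "cx", "cy" (the principal point, pixels), "extrinsics" (4x4, takes a point from world to camera coordinates); the wrist camera has in their place "tool_from_camera" (4x4, takes a point from camera to tool coordinates, whose origin is the TCP and whose axes are the tool frame's). Camera axes: x right, y up, looking along -z (the intrinsics and any distortion apply to the point x, -y, -z); pixel columns grow to the right and rows downward; lengths in mm; the calibration is good to about 2 mm. The wrist camera is an equidistant fisheye: a pixel r from the principal point sees the ray r / f radians off the axis. A picture is of the moment at which its call begins: read the wrist's pose just before it. There is no depth.
- ctrl.finish_job(): hands the job in, once; it reports no verdict.
Trained networks look in a picture, given as the dict that the camera call returned (one of the last four; its "shot" number tells which), for a name from the list of things; names that differ only in an ending like _2 or _b are one class to them, and where a whole thing is asked for, a point or a joint stands for the part that bears it (a point fixed in the world has none). Each returns a list of dicts, best first, with "confidence" (0 to 1); they miss things now and then, are a little off and sometimes report something else, mostly with a low value. They report only what shows in the picture. A call takes as long as a camera call. They do not tell look-alikes from the thing itself.
- ctrl.search_frame(picture, query): "location" ([x, y, z] in mm, in world coordinates, good to about 4 mm: the middle of the surface that is visible of it).
- ctrl.mark_of(picture, query): "location" ([x, y, z] in mm, in world coordinates, good to about 4 mm: a listed point, or the origin of a listed thing).
The state is a dict: "clock": time; "qpos": joint angles; "qd": joint speeds; "tau": joint torques, N m; "eef_pos": TCP position; "tool_rot": TCP orientation; "force": force on the tool from outside, world axes, zero at the start; "torque": the same for the moment, N m; "width": finger opening in mm.
Only numpy, scipy, OpenCV 4.12 (cv2) and the standard library are available. Lean on these libraries where they do the work, as an engineer would, in place of code of your own. Each camera call takes 0.05 s, during which the arm holds its last target.

### The job

We have finished plating with the square press: take the press with the square foot from the white cutting board and put it back in the rack, in the pocket whose label shows a square, standing upright and flat on the pocket's floor. Set it down rather than dropping it, and leave the round press and the long press where they are.

Things in the scene. Friction and masses are not known exactly. Their poses are not given: they have to be found in the camera images.
- square_press (a point): centre, half-way up (40 mm above the underside; z up), of the square press, about 0.25 kg: steel foot 60 x 60 mm, 12 mm thick, with an upright flat black grip on its middle up to 80 mm above the underside, 36 mm along x, 16 mm thick along y (pinch it this way). It starts upright on the white cutting board (15 mm thick).
- pocket_square (a point): centre of the floor, about 11 mm above the table, of the pocket labelled with a black square: one of three equal aluminium pockets side by side (order varies, 110 mm apart along y), 84 x 84 mm inside, walls 5 mm thick and 13 mm high above this floor. A white label slopes from its rim on the +x side. z is up, x and y run along the walls; the press may stand at any turn that fits.
- long_press (a point): centre, half-way up (40 mm above the underside; z up), of the long press, about 0.25 kg: steel foot 32 x 76 mm (longer along y), 12 mm thick, with an upright flat black grip on its middle up to 80 mm above the underside, 36 mm along x, 16 mm thick along y (pinch it this way). A bystander, upright on the same cutting board; it stays there.
- round_press (a point): centre, half-way up (40 mm above the underside; z up), of the round press, about 0.25 kg: steel foot 64 mm in diameter, 12 mm thick, with an upright flat black grip on its middle up to 80 mm above the underside, 36 mm along x, 16 mm thick along y (pinch it this way). A bystander, already in the pocket labelled with a disc; the pocket labelled with a bar is empty.
Things that resemble listed ones, but are neither listed nor needed, are in the scene too. What is shaped like the part that bears square_press but yellow is not meant.

How it is judged (in metres and radians):
At the end, for the whole second after the job is handed in: The square press stands at rest in the pocket labelled with a square: its middle within 25 mm of the pocket's middle, its centre point less than 45 mm above the pocket floor (flat down it is 40 mm), upright within 0.12 rad; the long and round presses are within 30 mm of where they began (horizontal distance between square_press and pocket_square below 0.025 m and z of square_press in the frame of pocket_square below 0.045 m and angle between square_press's own z axis and vertical below 0.12 rad and linear speed of press_square below 0.02 m/s and distance of each of long_press, round_press from where it was at the start of the episode below 0.03 m); the robot touches nothing.
It fails at once if the long press is moved by more than 30 mm (distance of long_press from where it was at the start of the episode above 0.03 m).
It fails at once if the round press is moved by more than 30 mm (distance of round_press from where it was at the start of the episode above 0.03 m).
It fails at once if the square press is dropped or thrown (moves faster than 0.8 m/s, a fall of about 33 mm, with no finger on it) (linear speed of press_square above 0.8 m/s and contact force between the fingers and press_square below 0.1 N).
It also fails if it takes over 35 s, if anything falls off the work surface, if the arm or the gripper's body presses on something with over 40 N, if the wrist force passes 120 N, or if a joint passes its speed limit or range.

## Working session

There is one attempt and no reset: what is moved stays moved. The work goes in short steps, Python scripts to look and compute and a tool call to move; the robot and the scene stay as the last step left them, time stands still between calls to the robot, and variables do not carry over. Pictures are saved under pics/ and viewed, and the job is handed in when it is done.

Besides the shell and the picture viewer there is one more tool, called after "Request:" in YAML: its name, and indented under it one key for each argument. apply_moves: Moves the arm, as the interface text tells. Its arguments: {"type":"object","properties":{"motion":{"type":"array","items":{"type":"array","items":{"type":"number"}}}},"required":["motion"]}

```bash
mkdir -p pics
cat > h.py <<'E'
import numpy as np,cv2
from cell import ctrl
from scipy.spatial.transform import Rotation as R
def proj(p,w):
    T=np.array(p["extrinsics"]);c=T[:3,:3]@np.array(w)+T[:3,3]
    f=p["image"].shape[0]/2/np.tan(np.radians(p["vfov"]/2))
    return p["cx"]+f*c[0]/-c[2],p["cy"]-f*c[1]/-c[2]
def save(p,n): cv2.imwrite(n,cv2.cvtColor(p["image"],cv2.COLOR_RGB2BGR))
E
python3 - <<'E'
from h import *
s=ctrl.read_state();print(s["eef_pos"],s["tool_rot"],s["width"],s["clock"],ctrl.grip_depth)
for n in("scene","side"):
    p=ctrl.get_image(n);save(p,f"pics/{n}0.png");print(n,[k for k in p])
    for q in("square_press","pocket_square","long_press","round_press"):
        for d in ctrl.mark_of(p,q):print(q,np.round(d["location"],1),round(d["confidence"],2),np.round(proj(p,d["location"])))
E
```

```text
[224.34109748 609.39771855 230.3976565 ] [-1.5707884   0.00187453  1.21798934] 85.3874260084537 0.0 18.700000000000003
scene ['image', 'vfov', 'cx', 'cy', 'extrinsics', 'shot']
square_press [316.4 121.5  37.9] 0.86 [312. 188.]
square_press [488.7 221.   57.7] 0.83 [301. 221.]
square_press [295.2 401.8  41.1] 0.71 [395. 223.]
pocket_square [585.3  -4.    8.9] 0.61 [220. 215.]
long_press [651.  169.1  50.9] 0.64 [245. 242.]
round_press [ 575.5 -109.4   52. ] 0.58 [199. 188.]
side ['image', 'vfov', 'cx', 'cy', 'extrinsics', 'shot']
square_press [490.2 221.8  58.2] 0.83 [242. 150.]
square_press [319.2 127.   38.9] 0.76 [183. 197.]
square_press [323.1 273.5  39.8] 0.65 [171. 156.]
square_press [295.9 395.6  42.4] 0.59 [151. 127.]
pocket_square [590.8   1.7  14.6] 0.83 [314. 216.]
long_press [646.  165.5  53.7] 0.76 [309. 152.]
round_press [ 575.6 -109.8   45. ] 0.61 [331. 247.]
```

Run:
```python
import cv2
for n,c in(("scene",(140,130,440,290)),("side",(120,90,400,300))):
    i=cv2.imread(f"pics/{n}0.png");x,y,X,Y=c
    k=2.6; cv2.imwrite(f"pics/{n}0c.png",cv2.resize(i[y:Y,x:X],None,fx=k,fy=k,interpolation=cv2.INTER_CUBIC))
```

```text
(no output)
```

View pics/scene0.png

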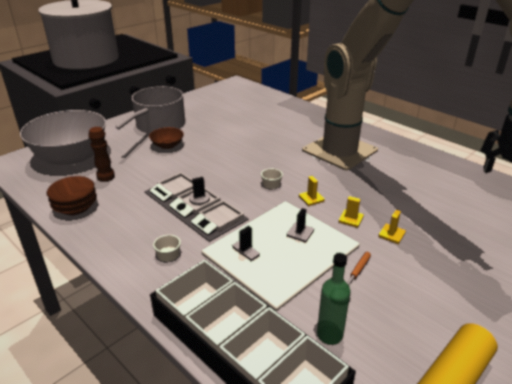

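View pics/side0.png

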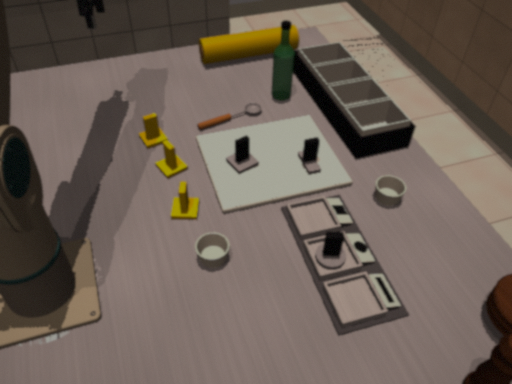

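```bash
sleep 1
```

```text
(no output)
```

View pics/scene0c.png

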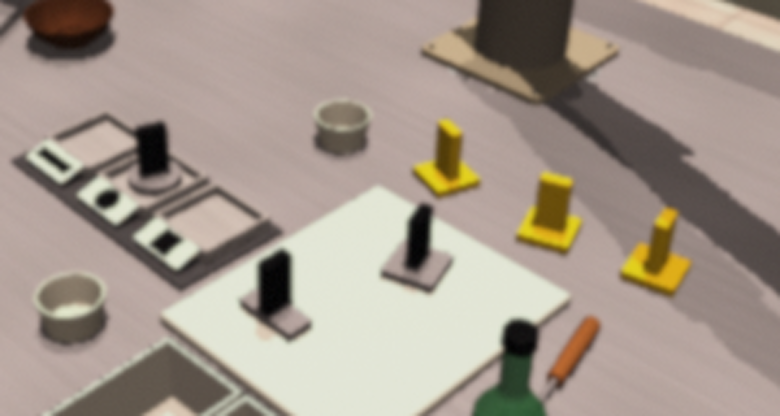

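View pics/side0c.png

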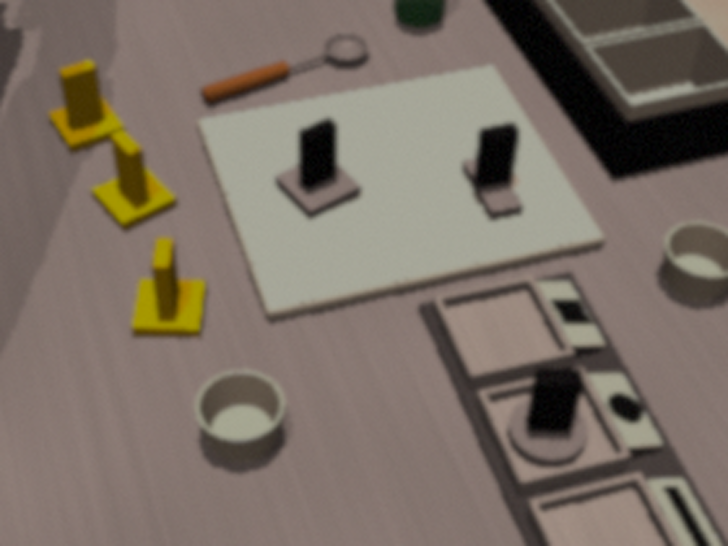

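Candidates in the scene picture are the black-gripped square foot on the white board (301,225), yellow look-alikes at (312,190), (351,212) and (393,228), the long press (245,242), and the round press (198,188). I choose the one at (301,225): it has a black grip, steel square foot and sits on the board, and the crop confirms it. The square label is on the pocket nearest the board (scene 220,215; side 314,216).

```bash
cat >> h.py <<'E'
def plane(p,u,v,z):
    T=np.array(p["extrinsics"]);f=p["image"].shape[0]/2/np.tan(np.radians(p["vfov"]/2))
    d=T[:3,:3].T@np.array([(u-p["cx"])/f,-(v-p["cy"])/f,-1]);o=-T[:3,:3].T@T[:3,3]
    return o+d*(z-o[2])/d[2]
E
python3 - <<'E'
from h import *
a=ctrl.get_image("scene");b=ctrl.get_image("side")
A=lambda x,y:(140+x/2.6,130+y/2.6)
B=lambda x,y:(120+x/2.6,90+y/2.6)
for c in((384,268),(428,289),(453,258)):print("scene foot",plane(a,*A(*c),25).round(1))
for c in((277,182),(313,212),(359,187)):print("side foot",plane(b,*B(*c),25).round(1))
for c in((436,300),(524,284),(574,348),(468,374)):print("side pocket rim",plane(b,*B(*c),24).round(1))
print("bottle base",plane(a,332,338,0),plane(b,284,97,0), "top", plane(b,286,24,250))
E
```

```text
scene foot [522.3 204.8  25. ]
scene foot [516. 260.  25.]
scene foot [457.7 246.4  25. ]
side foot [453.4 231.9  25. ]
side foot [473.5 181.7  25. ]
side foot [526.1 201.   25. ]
side pocket rim [542.3  42.9  24. ]
side pocket rim [624.3  36.3  24. ]
side pocket rim [633.7 -45.1  24. ]
side pocket rim [536.6 -43.   24. ]
bottle base [7.02734565e+02 4.94895514e+02 1.13686838e-13] [704.50411814 472.05534407   0.        ] top [679.31376209 438.54586505 250.        ]
```

Request:
apply_moves:
  motion:
    - [-3.4,0,-4.8,-0.07,8.5]
    - [-6.8,0,-9.6,-0.15,8.5]
    - [-10.2,0,-14.4,-0.22,8.5]
    - [-13.6,0,-19.2,-0.3,8.5]
    - [-17,0,-24,-0.37,8.5]
    - [-20.4,0,-28.8,-0.45,8.5]
    - [-23.8,0,-33.5,-0.52,8.5]
    - [-27.2,0,-38.3,-0.6,8.5]
    - [-27.2,0,-38.3,-0.6,8.5]
    - [-27.2,0,-38.3,-0.6,8.5]

```text
clock: 1.85
eef_pos: [489.8, 222.8, 231.4]
tool_rot: [-1.571, -0.001, 1.817]
force: [-0.2, -0.4, -0.3]
width: 85.0
```

```bash
cat >> h.py <<'E'
def wpose():
    s=ctrl.read_state();return R.from_euler("xyz",s["tool_rot"]).as_matrix(),np.array(s["eef_pos"])
def wplane(p,Rt,t,u,v,z):
    f=p["image"].shape[0]/2/np.tan(np.radians(p["vfov"]/2));M=np.array(p["tool_from_camera"])
    du,dv=u-p["cx"],v-p["cy"];r=np.hypot(du,dv);th=r/f
    c=np.array([np.sin(th)*du/r,-np.sin(th)*dv/r,-np.cos(th)]);d=Rt@M[:3,:3]@c;o=t+Rt@M[:3,3]
    return o+d*(z-o[2])/d[2]
E
python3 - <<'E'
from h import *
Rt,t=wpose();s=ctrl.read_state();print(s["clock"],t,s["tool_rot"],s["qpos"])
p=ctrl.get_image("wrist");save(p,"pics/w1.png")
cv2.imwrite("pics/w1c.png",cv2.resize(cv2.cvtColor(p["image"],cv2.COLOR_RGB2BGR),(800,600),interpolation=cv2.INTER_CUBIC))
np.savez("w1.npz",Rt=Rt,t=t,**{k:np.array(v) for k,v in p.items()})
for q in("square_press","pocket_square","long_press","round_press"):
    for d in ctrl.mark_of(p,q):print(q,np.round(d["location"],1),round(d["confidence"],2))
E
```

```text
1.85 [489.76889364 222.81774728 231.36775555] [-1.57070742e+00 -9.17625332e-04  1.81717016e+00] [-0.40244986  0.46891772 -0.11067319  1.82860098  0.06542032  0.84746057
  1.27258268]
square_press [300.3 398.1  41.9] 0.88
square_press [320.6 273.5  39.9] 0.84
square_press [488.6 223.3  56.2] 0.82
square_press [323.9 123.8  41.9] 0.68
square_press [647.  165.   55.8] 0.32
pocket_square [591.1   0.   13.9] 0.86
long_press [648.6 165.6  55.5] 0.77
```

View pics/w1c.png

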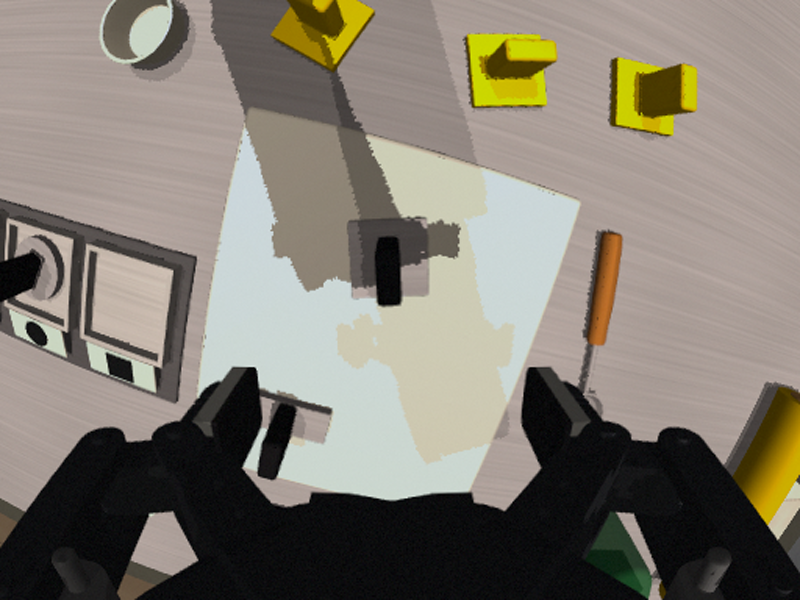

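The square press is under the gripper at (388,258), nearly aligned with the jaws. The long press is at (280,440) and the square-labelled pocket at (128,300).

```bash
python3 - <<'E'
from h import *
i=cv2.imread("pics/w1.png")
cv2.imwrite("pics/w1p.png",cv2.resize(i[145:265,0:130],None,fx=5,fy=5,interpolation=cv2.INTER_CUBIC))
cv2.imwrite("pics/w1s.png",cv2.resize(i[130:205,210:310],None,fx=7,fy=7,interpolation=cv2.INTER_CUBIC))
E
sleep 1
```

```text
(no output)
```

View pics/w1p.png

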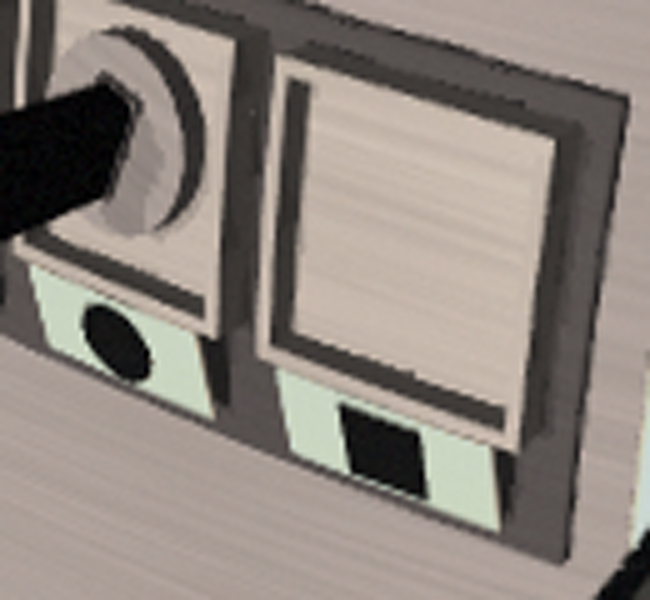

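View pics/w1s.png

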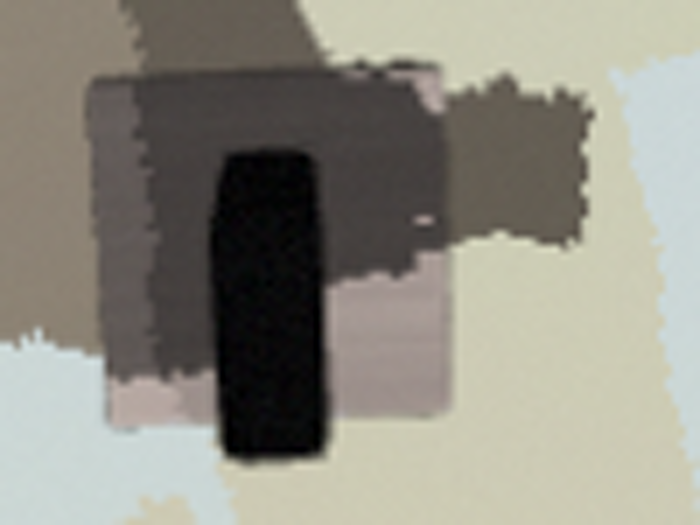

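Run:
```python
from h import *
d=np.load("w1.npz");p={k:d[k] for k in d.files};Rt,t=p["Rt"],p["t"]
def quad(n,pts,z,L=None):
    q=np.array([wplane(p,Rt,t,u,v,z) for u,v in pts]);e=np.roll(q,-1,0)-q
    print(n,q[:,:2].round(1).tolist(),"ctr",q.mean(0).round(1),"len",np.linalg.norm(e,axis=1).round(1),"ang mod90",(np.degrees(np.arctan2(e[:,1],e[:,0]))%90).round(1))
quad("pocket",[(x/5,145+y/5) for x,y in((278,55),(582,125),(518,452),(260,358))],24)
quad("floor",[(x/5,145+y/5) for x,y in((308,82),(555,137),(505,430),(272,350))],11)
quad("foot",[(210+x/7,130+y/7) for x,y in((88,76),(438,64),(452,412),(106,430))],27)
quad("griptop",[(210+x/7,130+y/7) for x,y in((212,235),(320,230),(327,455),(222,460))],95)
print(ctrl.grip_depth)
```

```text
pocket [[539.7, -45.2], [537.3, 55.6], [637.1, 44.8], [634.3, -48.2]] ctr [587.1   1.8  24. ] len [100.8 100.4  93.   94.7] ang mod90 [ 1.4 83.8 88.3 88.2]
floor [[549.6, -42.4], [546.7, 42.3], [639.0, 34.1], [637.9, -52.6]] ctr [593.3  -4.6  11. ] len [84.8 92.7 86.7 88.9] ang mod90 [ 2.  84.9 89.2 83.4]
foot [[469.6, 183.8], [453.3, 240.4], [511.4, 258.6], [529.3, 200.8]] ctr [490.9 220.9  27. ] len [58.9 60.9 60.5 62.1] ang mod90 [16.1 17.4 17.3 15.9]
griptop [[477.9, 209.6], [473.6, 223.8], [504.5, 232.8], [508.9, 218.6]] ctr [491.2 221.2  95. ] len [14.8 32.3 14.8 32.3] ang mod90 [16.9 16.2 17.  16.2]
18.700000000000003
```

Request:
apply_moves:
  motion:
    - [-0.1,3,0,-0.045,8.5]
    - [-0.1,7,0,-0.045,8.5]
    - [-0.1,11,0,-0.045,8.5]
    - [-0.1,15,0,-0.045,8.5]
    - [-0.1,18.1,0,-0.045,8.5]
    - [-0.1,18.1,0,-0.045,8.5]
    - [-0.1,18.1,0,-0.045,0.5]
    - [-0.1,18.1,0,-0.045,0.5]
    - [-0.1,18.1,0,-0.045,0.5]
    - [-0.1,18.1,0,-0.045,0.5]
    - [-0.1,18.1,0,-0.045,0.5]
    - [-0.1,18.1,0,-0.045,0.5]

```text
clock: 3.6
eef_pos: [490.7, 221.5, 51.0]
tool_rot: [-1.572, -0.0, 1.863]
force: [-0.9, -0.7, 6.0]
width: 15.7
```

Request:
apply_moves:
  motion:
    - [0,-2,0,0,0.5]
    - [0,-5,0,0,0.5]
    - [0,-9,0,0,0.5]
    - [0,-12,0,0,0.5]
    - [0,-12,0,0,0.5]
    - [0,-12,0,0,0.5]

```text
clock: 4.35
eef_pos: [489.3, 220.9, 169.2]
tool_rot: [-1.569, 0.0, 1.863]
force: [-0.3, -0.3, -1.7]
width: 15.3
```

Run:
```python
from h import *
Rt,t=wpose();print(t)
p=ctrl.get_image("wrist")
cv2.imwrite("pics/w2c.png",cv2.resize(cv2.cvtColor(p["image"],cv2.COLOR_RGB2BGR),(800,600),interpolation=cv2.INTER_CUBIC))
for q in("square_press","pocket_square"):
    for d in ctrl.mark_of(p,q):print(q,np.round(d["location"],1),round(d["confidence"],2))
p=ctrl.get_image("scene");i=cv2.cvtColor(p["image"],cv2.COLOR_RGB2BGR)
cv2.imwrite("pics/s2c.png",cv2.resize(i[120:290,140:400],(780,510),interpolation=cv2.INTER_CUBIC))
for d in ctrl.mark_of(p,"square_press"):print(np.round(d["location"],1),round(d["confidence"],2))
```

```text
[489.34616244 220.88888089 169.23513207]
square_press [489.  220.  173.2] 0.79
square_press [318.  273.3  41.3] 0.74
square_press [305.  400.7  41. ] 0.68
pocket_square [588.    1.   13.7] 0.82
[317.  273.2  41.2] 0.98
[485.7 217.1 171.5] 0.9
[293.9 399.1  37.9] 0.67
[316.5 123.5  40.6] 0.64
[650.6 164.8  51.9] 0.32
```

View pics/w2c.png

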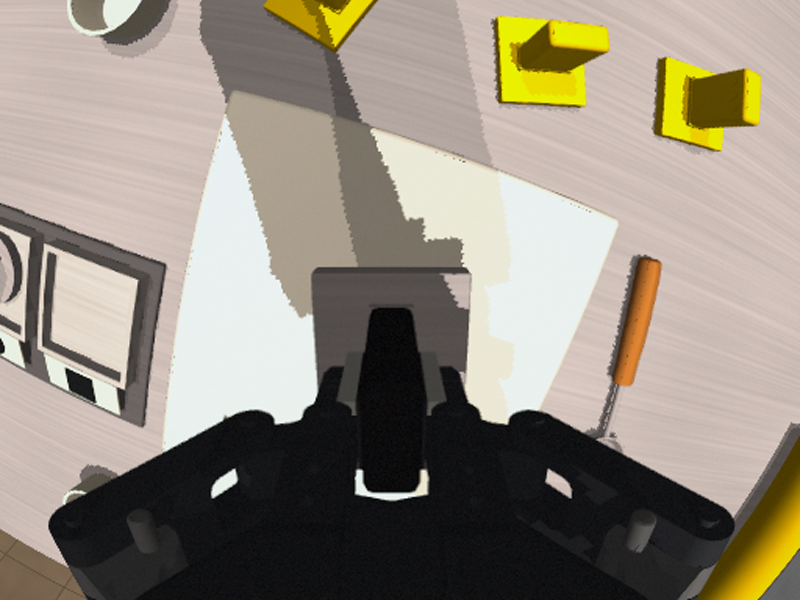

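View pics/s2c.png

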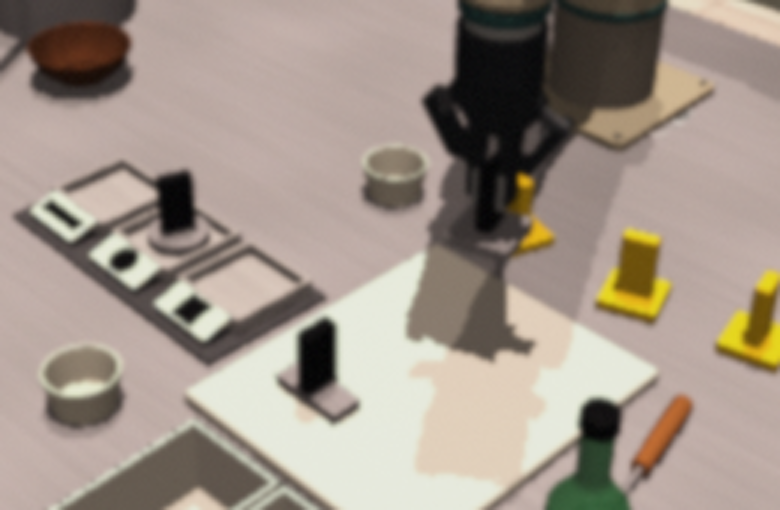

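Request:
apply_moves:
  motion:
    - [-2,0,-0.3,0.03,0.5]
    - [-6,0,-0.8,0.08,0.5]
    - [-11,0,-1.5,0.16,0.5]
    - [-16,0,-2.1,0.23,0.5]
    - [-20.5,0,-2.7,0.3,0.5]
    - [-23,0,-3.1,0.34,0.5]
    - [-24,0,-3.2,0.35,0.5]
    - [-24,0,-3.2,0.35,0.5]
    - [-24,0,-3.2,0.35,0.5]

```text
clock: 5.72
eef_pos: [589.4, 3.2, 170.2]
tool_rot: [-1.57, -0.001, 1.516]
force: [0.9, 0.8, -2.5]
width: 15.3
```

Run:
```python
from h import *
Rt,t=wpose();print(t)
p=ctrl.get_image("wrist");np.savez("w3.npz",Rt=Rt,t=t,**{k:np.array(v) for k,v in p.items()});save(p,"pics/w3.png")
cv2.imwrite("pics/w3c.png",cv2.resize(cv2.cvtColor(p["image"],cv2.COLOR_RGB2BGR),(800,600),interpolation=cv2.INTER_CUBIC))
for q in("square_press","pocket_square"):
    for d in ctrl.mark_of(p,q):print(q,np.round(d["location"],1),round(d["confidence"],2))
for n in("scene","side"):
  p=ctrl.get_image(n)
  for q in("square_press","pocket_square","round_press","long_press"):
    for d in ctrl.mark_of(p,q):
      if d["location"][0]>400:print(n,q,np.round(d["location"],1),round(d["confidence"],2))
```

```text
[589.35917891   3.20526498 170.19461429]
square_press [586.6   1.5 172.6] 0.87
pocket_square [588.4  -1.7  15.5] 0.64
scene square_press [587.9  -1.  177.8] 0.65
scene pocket_square [586.4  -2.4  12.7] 0.67
scene round_press [ 575.7 -109.5   51.9] 0.78
scene long_press [650.7 165.9  56.5] 0.9
side square_press [589.3   4.1 175.7] 0.82
side pocket_square [588.5  -0.6  12.5] 0.79
side pocket_square [646.8 166.7  56. ] 0.73
side round_press [ 578.  -111.1   48.8] 0.83
side long_press [648.3 166.6  53.1] 0.85
```

View pics/w3c.png

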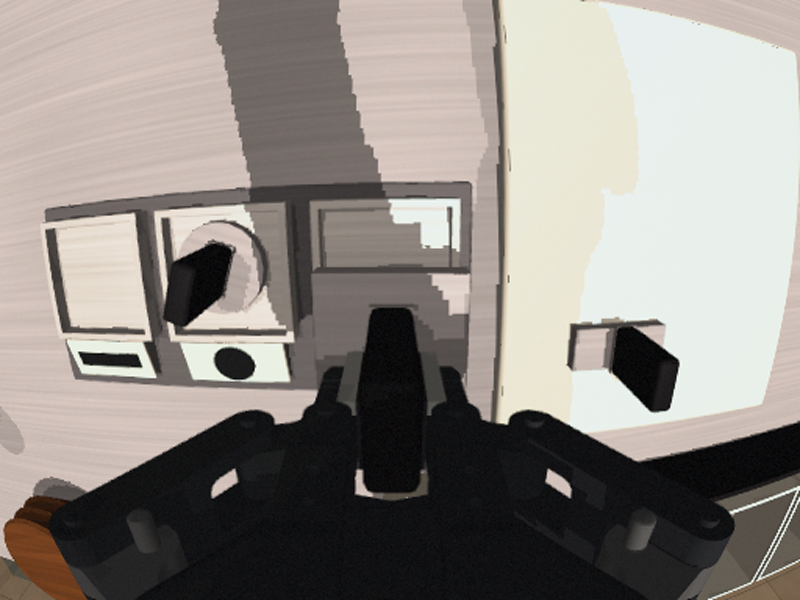

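Run:
```python
from h import *
d=np.load("w3.npz");p={k:d[k] for k in d.files};Rt,t=p["Rt"],p["t"]
for n,u,v,z in(("rim outer L",311,200,24),("rim outer R",470,198,24),("foot L",313,270,133+12),("foot R",470,270,145),("fl L",319,266,11),("fl R",453,266,11),("round rim L",154,210,24),("round rim R",293,204,24)):
    print(n,wplane(p,Rt,t,u/1.5625,v/1.5625,z).round(1))
```

```text
rim outer L [537.9 -44.4  24. ]
rim outer R [542.   55.3  24. ]
foot L [557.1 -24.8 145. ]
foot R [560.2  34.4 145. ]
fl L [583.3 -45.1  11. ]
fl R [588.2  44.9  11. ]
round rim L [ 533.6 -155.7   24. ]
round rim R [539.5 -56.2  24. ]
```

Request:
apply_moves:
  motion:
    - [-0.4,2,0.1,0,0.5]
    - [-0.4,5,0.1,0,0.5]
    - [-0.4,7,0.1,0,0.5]
    - [-0.4,8,0.1,0,0.5]
    - [-0.4,8,0.1,0,0.5]

```text
clock: 7.0
eef_pos: [588.5, -3.1, 89.9]
tool_rot: [-1.57, 0.0, 1.513]
force: [0.0, 1.1, -1.3]
width: 15.1
```

Request:
apply_moves:
  motion:
    - [0.3,0,0,0,0.5]
    - [0.3,1.5,0,0,0.5]
    - [0.3,3,0,0,0.5]
    - [0.3,3.6,0,0,0.5]
    - [0.3,3.9,0,0,0.5]
    - [0.3,4.1,0,0,0.5]
    - [0.3,4.1,0,0,0.5]

```text
clock: 7.88
eef_pos: [589.1, -0.1, 49.4]
tool_rot: [-1.571, -0.0, 1.513]
force: [0.6, -0.2, -2.0]
width: 15.3
```

Run:
```python
from h import *
for n,c in(("scene",(140,140,300,260)),("side",(250,150,410,270))):
  p=ctrl.get_image(n);i=cv2.cvtColor(p["image"],cv2.COLOR_RGB2BGR);x,y,X,Y=c
  cv2.imwrite(f"pics/{n}4.png",cv2.resize(i[y:Y,x:X],(800,600),interpolation=cv2.INTER_CUBIC))
  for q in("square_press","pocket_square"):
    for d in ctrl.mark_of(p,q):
      if d["location"][0]>400:print(n,q,np.round(d["location"],1),round(d["confidence"],2))
```

```text
scene square_press [586.2  -3.4  55.7] 0.82
scene pocket_square [587.8  -2.6  12.1] 0.62
side square_press [591.1   1.6  56.6] 0.83
side pocket_square [588.   -1.3  12.2] 0.64
```

View pics/scene4.png

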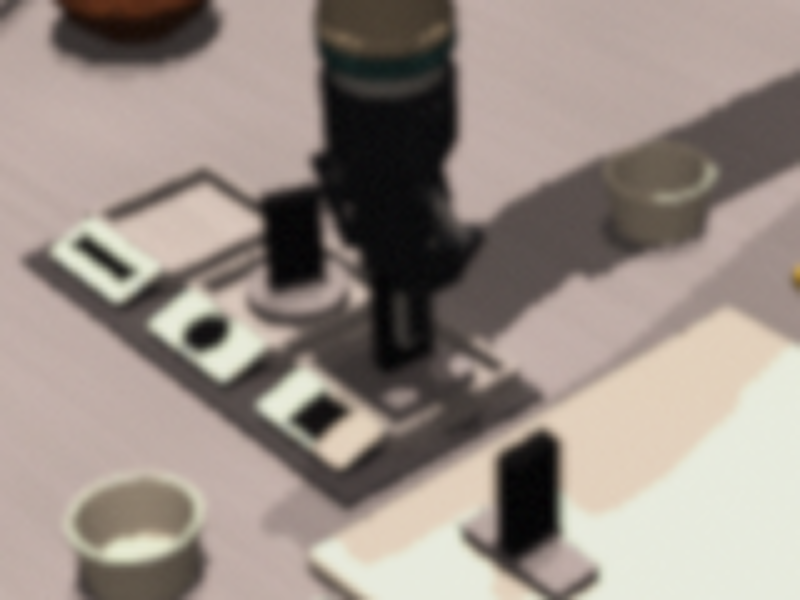

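View pics/side4.png

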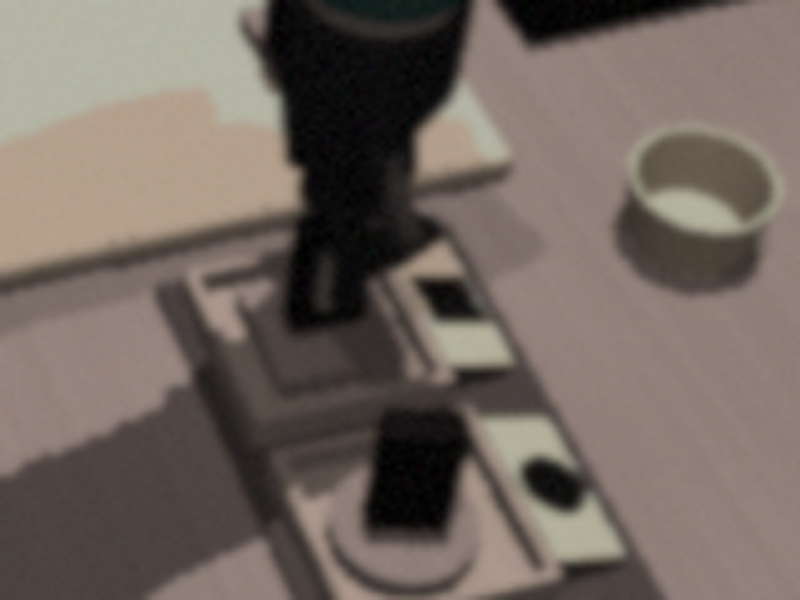

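The foot is inside the walls of the square-labelled pocket, just off the floor. I'll lower it until the force shows contact.

Request:
apply_moves:
  motion:
    - [0,0.15,0,0,0.5]
    - [0,0.25,0,0,0.5]
    - [0,0.3,0,0,0.5]
    - [0,0.3,0,0,0.5]

```text
clock: 8.68
eef_pos: [588.9, -0.2, 47.1]
tool_rot: [-1.571, 0.0, 1.513]
force: [-2.3, -0.6, 5.4]
width: 15.2
```

Request:
apply_moves:
  motion:
    - [0,0,0,0,2.5]
    - [0,0,0,0,4]
    - [0,0,0,0,6]
    - [0,0,0,0,6]
    - [0,0,0,0,6]
    - [0,-1,0,0,6]
    - [0,-4,0,0,6]
    - [0,-9,0,0,6]
    - [0,-14,0,0,6]
    - [0,-18,0,0,6]
    - [0,-18,0,0,6]

```text
clock: 10.05
eef_pos: [591.3, -0.1, 230.7]
tool_rot: [-1.579, -0.001, 1.513]
force: [0.6, 0.4, -1.1]
width: 59.7
```

Run:
```python
from h import *
p=ctrl.get_image("wrist")
cv2.imwrite("pics/w5.png",cv2.resize(cv2.cvtColor(p["image"],cv2.COLOR_RGB2BGR),(800,600),interpolation=cv2.INTER_CUBIC))
for n,c in(("wrist",None),("scene",(140,140,300,260)),("side",(250,130,410,250))):
  if c:
    p=ctrl.get_image(n);i=cv2.cvtColor(p["image"],cv2.COLOR_RGB2BGR);x,y,X,Y=c
    cv2.imwrite(f"pics/{n}5.png",cv2.resize(i[y:Y,x:X],(800,600),interpolation=cv2.INTER_CUBIC))
  for q in("square_press","pocket_square","round_press","long_press"):
    for d in ctrl.mark_of(p,q):
      if d["location"][0]>400:print(n,q,np.round(d["location"],1),round(d["confidence"],2))
```

```text
wrist square_press [5.868e+02 2.000e-01 4.870e+01] 0.6
wrist round_press [ 576.1 -116.4   53.3] 0.76
wrist long_press [646.6 162.3  56.8] 0.69
scene square_press [585.   -3.4  53. ] 0.9
scene pocket_square [585.2  -1.5  12.3] 0.97
scene round_press [ 574.9 -111.1   52.5] 0.74
scene long_press [653.4 163.7  54. ] 0.89
side square_press [588.5   4.2  52.9] 0.81
side pocket_square [591.3   2.3  10.8] 0.65
side round_press [ 579.8 -112.3   45.6] 0.66
side long_press [647.6 167.8  54.2] 0.81
```

View pics/w5.png

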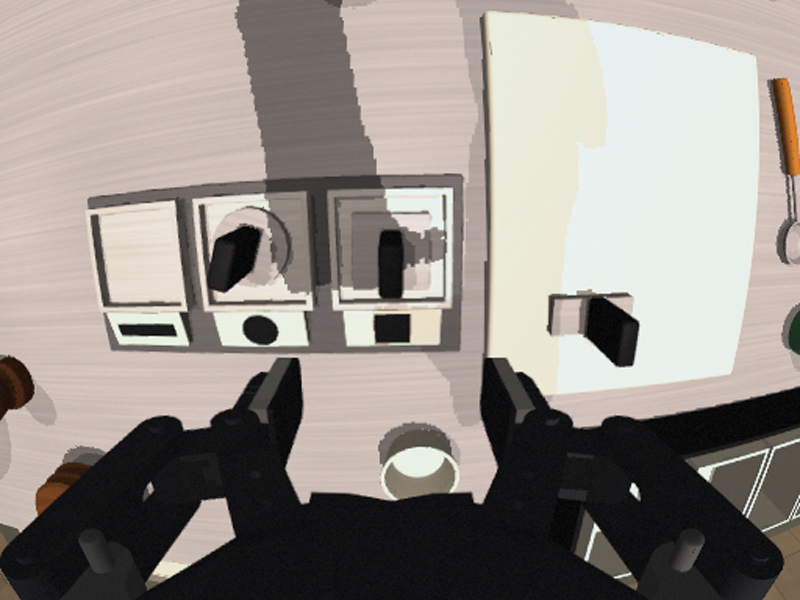

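View pics/side5.png

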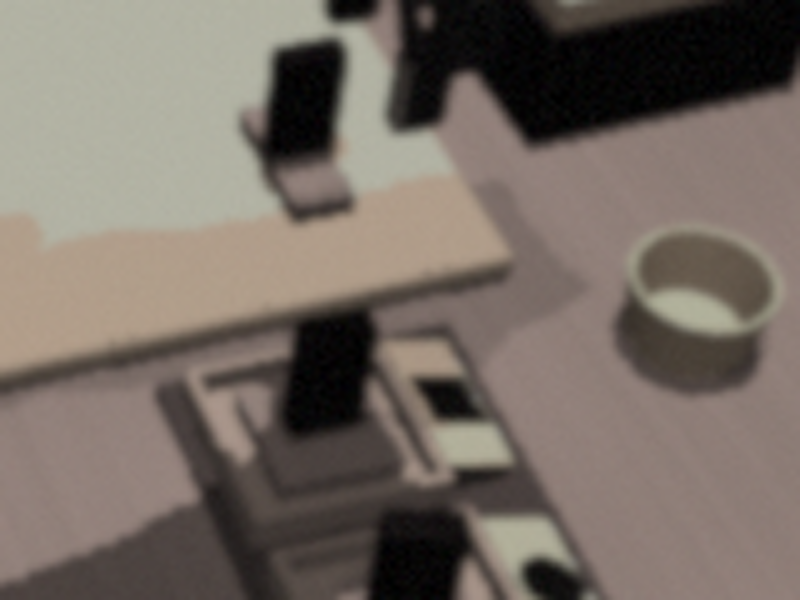

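The wrist picture shows the press standing centred and flat in the square-labelled pocket at (390,250). The neighbouring presses haven't moved and the gripper is clear.

```bash
python3 -c "
from cell import ctrl
s=ctrl.read_state();print(s['clock'],s['force'],abs(s['qd']).max() if hasattr(s['qd'],'max') else s['qd'])
print(ctrl.finish_job())"
```

```text
10.8 [-0.16887988 -0.02020564 -0.5955693 ] 0.0021232495393433757
the job is handed in; nothing more can be done
None
```

The square press is back in the pocket labelled with a square. It stands upright and centred, and I handed the job in at 10.8 s, within the 35 s limit. No verdict was reported.

- **Grasp and placing:** I gripped it by its black grip on the white board, turned it to line up with the rack, and lowered it until the wrist force rose by about 7 N. I then released it and raised the gripper about 180 mm straight up.
- **Square press:** The scene and side networks put it 2–4 mm horizontally from the pocket centre. They put its height at 53 mm against about 51 mm expected when flat, which is within their error. The wrist estimate was lower, at 49 mm, and its view did not report the pocket itself.
- **Other presses:** The long press and round press read within about 8 mm of their first readings, which is the networks' scatter. The largest was the round press in the wrist view.
- **Disagreement:** My own hand-picked edges of the pocket varied by up to about 10 mm in y (−5 to +5), so I used the average of all estimates. The last wrist and side pictures show the foot inside the walls with a gap all round.

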